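Centre-punch the third hole of a hinge plate

ROBOT

A 7-joint arm with a two-finger parallel gripper is mounted at the origin on a cart in front of the work surface, level with it; the furniture and walls round the work are solid. World frame = base frame: x ahead of the robot, y to its left, z up, the work surface at z = 0. Lengths are in mm, angles in rad, forces in N, time in s.
With the tool pointing down it reaches from about 400 to 900 mm from the base axis. Payload 5.6 kg.
Tool frame: the origin (TCP) lies midway between the tips of the shut fingers; the grasp point (between the pads) lies 19 mm behind it; z points along the fingers, y is the line along which they close (so a half turn about z gives the same grasp; the last joint's range is limited). The gripper opens to 92 mm and grips with 3 to 60 N. Pads are 20 mm wide; open, the fingers measure 128 mm over their backs; the gripper's body (75 mm by 189 mm) begins 69 mm behind the grasp point.
Start: joints at [1.168, 0.468, -0.012, 1.603, 0.006, 1.071, -0.056], TCP at [228.816, -608.401, 214.592] pointing down, gripper open.
Joint ranges: [-2.53, 2.53], [-0.31, 2.02], [-1.57, 1.55], [0.28, 2.44], [-1.29, 4.43], [0.15, 1.84], [-2.92, 2.92]. Speed limits (rad/s): [2.57, 2.57, 3.14, 3.14, 3.14, 3.14, 3.14].

INTERFACE

Orientations are given as a rotation vector (axis times angle).
In Python, from cell import robot, grip, kin, viewer gives the robot as it stands. Calls block until the motion is done:
- robot.movep(position, orientation): joint-space move of the TCP to a pose.
- robot.servo_line(position, feed=150, rotation=None): straight line of the TCP; rotation=None keeps the orientation; feed is the mean speed in mm/s.
- robot.goto_joints(angles): joint-space move.
- grip(opening, newtons=None): opening from 0.0 (shut) to 1.0 (fully open); newtons is the grip in N (None keeps the last); returns when the fingers have stopped.
- robot.hold(seconds).
- kin.ik(position, orientation): joint angles nearest the present ones, or None.
- robot.observe(): the state.
- viewer.read_camera(name): name is "scene" or "top"; returns the picture (480x640x3 uint8, red, green, blue); there is no depth.
- viewer.camera_info(name): a dict with "camera_matrix" (3x3 intrinsics, pixels), "R" (3x3) and "t" (3): a world point X has camera coordinates R X + t. Camera axes: x right, y down, z forward; pixel columns grow to the right and rows downward; lengths in mm; the calibration is good to about 2 mm. A picture is of the moment at which its call begins. camera_info takes no time and is no camera call.
A pose or a line that the arm cannot do raises robot.IKError and nothing moves.
- robot.job_done(): hands the job in; it is judged then, once.
Trained networks look in the newest picture that a camera, given by its name, has taken for a name from the list of things; names that differ only in an ending like _2 or _b are one class to them, and where a whole thing is asked for, a point or a joint stands for the part that bears it (a point fixed in the world has none). Each returns a list of dicts, best first, with "confidence" (0 to 1); they miss things now and then, are a little off and sometimes report something else, mostly with a low value. They report only what shows in the picture. A call takes as long as a camera call. They do not tell look-alikes from the thing itself.
- viewer.silhouettes(name, camera): "mask" (480x640 bool, what is visible of it).
- viewer.pinpoint(name, camera): "at" ([x, y, z] in mm, in the coordinates of the camera as it stood for that picture, good to about 4 mm: a listed point, or the origin of a listed thing).
The state is a dict: "t": time; "joints": joint angles; "joint_velocities": joint speeds; "joint_torque": joint torques, N m; "tcp_pos": TCP position; "tcp_rot": TCP orientation; "contact_force": force on the tool from outside, world axes, zero at the start; "wrist_torque": the same for the moment, N m; "grip_width": opening from 0.0 (shut) to 1.0 (fully open); "grip_force": force on a finger pad.
Only numpy, scipy, OpenCV 4.12 (cv2) and the standard library are available. Lean on these libraries where they do the work, as an engineer would, in place of code of your own. Each camera call takes 0.05 s, during which the arm holds its last target. There are 200 camera calls.

TASK

The hinge plate on the magnetic block still needs its third hole marked: first flip the block's toggle lever over, away from its present side, until it clicks, then take the automatic centre punch from the sloping rest, hold it upright with its nose on the crossing of the scribed lines and press straight down until it snaps. Let it snap nowhere else, do not shift the plate, and put the punch back in the sloping rest as it was, nose on the foot. Leave the other things on the bench alone.

Things in the scene. Friction and masses are not known exactly. Their poses are not given: they have to be found in the camera images.
- magnet_block: Dark steel magnetic holding block, fixed, 110 x 200 mm, top 44 mm above the bench, brass strips across it (foot plate 130 x 205 x 8 mm). Origin: centre of its underside; x points from its front (robot side) to its back, y along its length, z up. At its -y end stands a grey switch housing (50 x 44 mm, top 60 mm above the bench) with the toggle lever.
- toggle_pivot (a point): Axis point of the toggle lever, 58 mm above the bench; the lever turns about the block's y axis through this point.
- toggle_tip (a point): Free end of the toggle lever, 80 mm from the pivot (12 mm steel rod with a 19 mm thick black grip over the upper 40 mm); moves with the lever; about 128 mm above the bench at either end of its swing, 138 mm when upright.
- toggle (a joint): Angle of the toggle lever: 0 = leaning 0.5 rad to the block's front (-x), where it starts; 0.5 = upright, the snap-over centre; 1.0 = leaning 0.5 rad to the back (+x), clicked over. Its spring drives it to whichever side it is nearer; at first it takes about 5 N at 50 mm from the pivot, falling to nothing at the centre.
- plate: Loose bright metal hinge plate, 80 (x) x 120 (y) x 12 mm (z), 0.5 to 1.2 kg, lying on the magnetic block, so its top is 56 mm above the bench. Two drilled holes of 14 mm near its +y end, a scribed cross near its -y end. Origin: centre of its underside.
- cross (a point): Crossing of the two dark scribed lines (34 mm long, along the plate's x and y) on the plate's top face; plate frame (0, -30, 12) mm.
- rest: Fixed sloping rest: base 150 x 70 x 8 mm with a 90 degree trough leaning 35 degrees from vertical and a foot plate. Origin: centre of its underside; z up. The punch lies in the trough, cap end up and leaning to the rest's -x side; the trough is below it, open to +x and up, and carries it from 40 to 115 mm from the nose tip; above that it stands free.
- rest_foot (a point): Point on the foot plate where the nose tip of the punch rests, 22 mm above the bench; rest frame (55, 0, 22) mm.
- rest_top (a point): Where the cap end of the resting punch is, 180 mm from rest_foot along the trough's line; rest frame (-48.2, 0, 169.5) mm.
- punch: Steel automatic punch, .26 kg, 180 mm long: round body of 26 mm diameter from 46 to 165 mm, cap (25 mm) to 180 mm, 11 mm nose below 34 mm. Origin: nose tip when out; z runs to the cap. Pressed, the nose yields from 3 N at 1.2 N/mm, trips at 14 N (9 mm), the force then falls with a snap; it can yield 20 mm in all and sets itself again when let off. Grip it across the body 145 mm from the tip.
- punch_tip (a point): The point of the nose, moves in with the nose.
- punch_cap (a point): Centre of the cap's end, 180 mm from the origin along the punch's z.
- punch_trip (a joint): Travel of the punch's internal hammer: 0 = set, 0.004 m = tripped (stays so while the punch is kept pressed).
- spanner: Bystander: open spanner, 26 x 174 x 6 mm, flat on the bench between block and rest. Origin under its centre.
- marker_pen: Bystander: black and white marker pen, 17 mm thick, 134 mm long, lying near the front edge.
- jar: Bystander: parts jar, 64 mm diameter, 67 mm high.
There are look-alikes about, which are no part of the job. Of the things shaped like the plate, the metal one is meant.

How it is judged:
By the outcome, as a careful person would: the job done as asked, in the order asked, and still so for the second after the job is handed in, with the robot touching nothing.
It also fails if it takes over 61 s, if anything falls off the work surface, if the arm or the gripper's body presses on something with over 40 N, if the wrist force passes 120 N, or if a joint passes its speed limit or range.

## Working session

There is one attempt and no reset: what is moved stays moved. The work goes in short steps, each a Python script; the robot and the scene stay as the last script left them, time stands still between calls to the robot, and variables do not carry over. Pictures are saved under pics/ and viewed, at most 10 in all, crops included, and the job is handed in when it is done.

```bash
ls; mkdir -p pics; cat > h.py <<'E'
import numpy as np, cv2
from cell import robot, grip, kin, viewer
def w(cam,p):
    c=viewer.camera_info(cam); R=np.array(c["R"]);t=np.array(c["t"])
    return R.T@(np.array(p)-t)
def pix(cam,X):
    c=viewer.camera_info(cam); q=np.array(c["camera_matrix"])@(np.array(c["R"])@np.array(X,float)+np.array(c["t"])); return q[:2]/q[2]
def save(im,n): cv2.imwrite("pics/"+n,im[:,:,::-1])
E
python3 - <<'E'
from h import *
for c in("scene","top"):
    save(viewer.read_camera(c),c+"0.png")
    i=viewer.camera_info(c); print(c,np.round(-np.array(i["R"]).T@np.array(i["t"])),np.round(np.array(i["camera_matrix"])[0,0]))
    for n in "magnet_block toggle_pivot toggle_tip plate cross rest rest_foot rest_top punch punch_tip punch_cap spanner marker_pen jar".split():
        for d in viewer.pinpoint(n,c)[:4]:
            X=w(c,d["at"]); print(n,round(d["confidence"],2),np.round(X,1),np.round(pix(c,X)))
print(robot.observe()["t"])
E
```

```text
pics
scene [ 56. 174. 732.] 448.0
magnet_block 0.88 [521.8 -44.9  -2. ] [260. 330.]
magnet_block 0.49 [743.5 -55.6  -1.8] [209. 263.]
toggle_pivot 0.93 [ 529.1 -118.1   55.2] [287. 291.]
toggle_tip 0.62 [ 491.6 -124.2  125.1] [300. 277.]
toggle_tip 0.26 [530.9 -52.8  53.1] [258. 308.]
plate 0.83 [529.4 -21.7  44.9] [245. 320.]
plate 0.67 [ 474.4 -483.1   -2.6] [430. 244.]
plate 0.19 [ 500.5 -298.7  170.5] [369. 215.]
cross 0.98 [526.6 -52.6  53.5] [259. 310.]
cross 0.78 [ 484.  -507.    11.6] [434. 233.]
cross 0.49 [ 489.9 -127.6  128.1] [302. 276.]
rest 0.77 [ 548.7 -316.1   -2.4] [355. 259.]
rest_foot 0.92 [ 600.1 -332.4   19. ] [346. 236.]
punch 0.74 [ 599.9 -333.2   24.5] [346. 235.]
punch_cap 0.53 [ 500.6 -298.5  168.9] [369. 215.]
spanner 0.85 [ 512.4 -178.1   -0.7] [317. 299.]
marker_pen 0.76 [ 362.2 -170.9   -2.3] [364. 350.]
jar 0.86 [743.4 -56.    1.6] [209. 262.]
top [ 402. -229. 1037.] 500.0
magnet_block 0.81 [521.8 -44.9   1.2] [229. 270.]
magnet_block 0.68 [ 494.3 -124.9  129.2] [260. 277.]
toggle_pivot 0.78 [ 532.5 -125.7   59.4] [265. 261.]
toggle_tip 0.72 [ 488.1 -124.8  131.4] [260. 280.]
plate 0.78 [ 475. -481.   -1.] [439. 291.]
plate 0.61 [524.7 -20.3  42.2] [213. 266.]
cross 0.88 [ 485.7 -506.3    9.1] [452. 285.]
cross 0.8 [530.1 -49.6  54.9] [226. 263.]
rest 0.75 [ 544.  -310.5    2. ] [356. 258.]
rest_foot 0.6 [ 595.8 -332.9   24.9] [367. 232.]
rest_top 0.85 [ 499.4 -297.   167. ] [356. 271.]
punch 0.93 [ 596.5 -332.4   20.4] [367. 232.]
punch 0.55 [ 528.8 -123.2   54.1] [264. 263.]
punch_cap 0.57 [ 500.2 -296.7  172.2] [356. 270.]
spanner 0.64 [ 511.4 -177.1   -2.1] [292. 275.]
marker_pen 0.97 [ 357.8 -168.9   -1.2] [288. 350.]
jar 0.73 [741.9 -55.8  -1.8] [236. 169.]
1.5
```

View pics/top0.png

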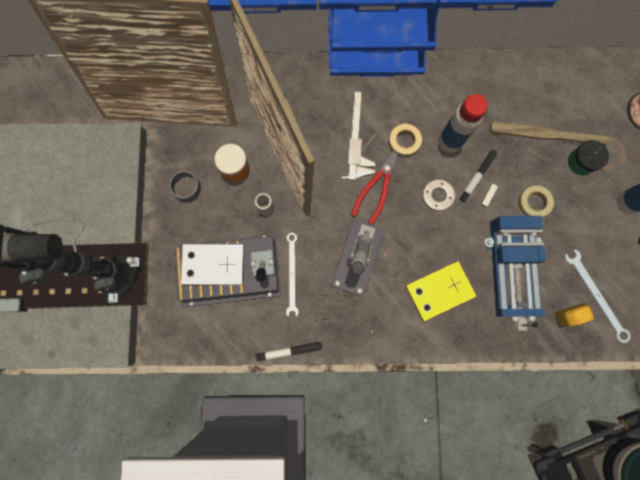

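View pics/scene0.png

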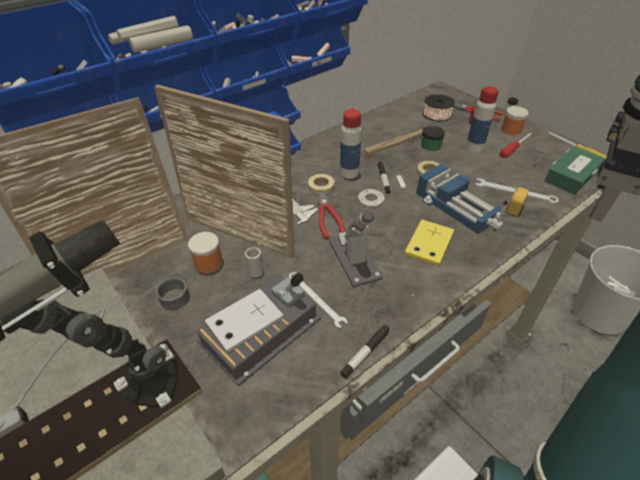

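```bash
python3 - <<'E'
import cv2,numpy as np
a=cv2.imread("pics/top0.png");b=cv2.imread("pics/scene0.png")
A=cv2.resize(a[220:310,170:290],(640,480)[:2] and (720,540),interpolation=cv2.INTER_CUBIC)
cv2.imwrite("pics/c1.png",A)
B=cv2.resize(b[270:360,200:320],(720,540),interpolation=cv2.INTER_CUBIC)
cv2.imwrite("pics/c2.png",B)
E
```

```text
(no output)
```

View pics/c1.png

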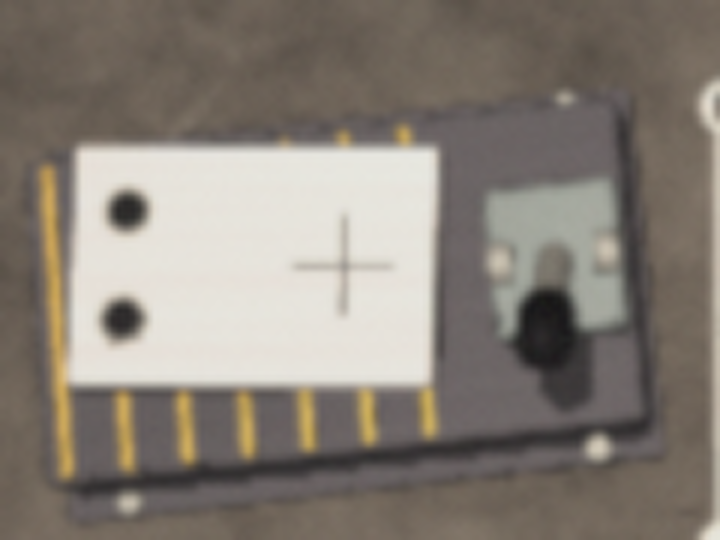

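View pics/c2.png

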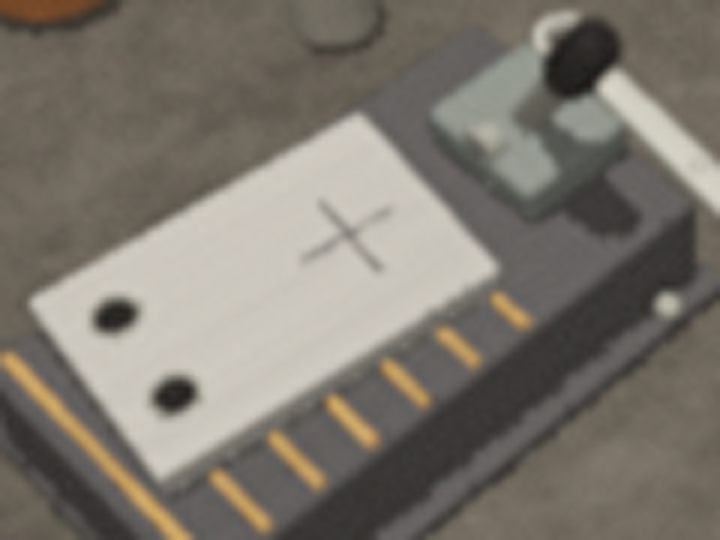

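The top view shows the bright plate on the block with its cross at (227, 264), the lever leaning to the front with its black tip at (260, 278), and the punch in its rest from (356, 270) to (367, 232). The yellow plate at (441, 291) and the vise are look-alikes or bystanders. The scene view agrees, with the cross at (258, 309). I'll refine the measurements, check reach, then flip the lever.

```bash
cat >> h.py <<'E'
from scipy.spatial.transform import Rotation as Rn
from scipy.optimize import least_squares
def tri(obs):
    return least_squares(lambda X: np.concatenate([pix(c,X)-p for c,p in obs]),[520,-100,50]).x
def rv(z,y):
    z=np.array(z,float)/np.linalg.norm(z); y=np.array(y,float); y-=z*(y@z); y/=np.linalg.norm(y)
    return Rn.from_matrix(np.column_stack([np.cross(y,z),y,z])).as_rotvec()
E
python3 - <<'E'
from h import *
import json
names=dict(toggle_pivot=(530,-122,57),toggle_tip=(489,-125,128),cross=(528,-51,56),rest_foot=(598,-332,22),rest_top=(500,-297,169),punch_cap=(500,-297,169),rest=(546,-313,0),magnet_block=(522,-45,0))
acc={}
for k in range(4):
  for c in("scene","top"):
    viewer.read_camera(c)
    for n,g in names.items():
      if k>1 and n in("magnet_block",): continue
      for d in viewer.pinpoint(n,c):
        X=w(c,d["at"])
        if np.linalg.norm(X-g)<18: acc.setdefault(n,{}).setdefault(c,[]).append(X)
for n in acc:
  for c in acc[n]:
    a=np.array(acc[n][c]); print(n,c,len(a),a.mean(0).round(1),a.std(0).round(1))
  if len(acc[n])==2: print("   tri",tri([(c,pix(c,np.mean(acc[n][c],0))) for c in acc[n]]).round(1))
print("cross manual",tri([("top",(226.9,263.9)),("scene",(257.9,308.9))]).round(1))
# rest fit
def res(p):
  R=Rn.from_euler('z',p[2]).as_matrix(); o=[]
  for n,l in dict(rest_foot=(55,0,22),rest_top=(-48.2,0,169.5),punch_cap=(-48.2,0,169.5),rest=(0,0,0)).items():
    for c in acc.get(n,{}): o+=list((pix(c,np.r_[p[0],p[1],p[3]]+R@np.array(l))-pix(c,np.mean(acc[n][c],0))))
  return np.array(o)
s=least_squares(res,[546,-313,-.34,0],loss='soft_l1'); print("rest x y yaw z",s.x.round(3),np.round(s.fun,1))
x=s.x; yaw=x[2]; R=Rn.from_euler('z',yaw).as_matrix()
foot=np.r_[x[:2],0]+R@[55,0,22]; top=np.r_[x[:2],0]+R@[-48.2,0,169.5]; u=(top-foot)/180
for sg in(1,-1):
  for a in(126,): print("ik punch",sg,kin.ik(foot+a*u,rv(-u,sg*R[:,1])), kin.ik(foot+a*u+[0,0,100],rv(-u,sg*R[:,1])))
  print("ik press",kin.ik(np.r_[528,-51,182],rv([0,0,-1],sg*R[:,1])))
  print("ik push",kin.ik(np.r_[445,-130,105],rv([0,0,-1],[-.115*sg,sg*.99,0])),kin.ik(np.r_[525,-123,105],rv([0,0,-1],[-.115*sg,sg*.99,0])))
json.dump(dict(foot=foot.tolist(),u=u.tolist(),yaw=yaw),open("rest.json","w"))
o=robot.observe();print(o["t"],o["tcp_rot"],o["contact_force"])
E
```

```text
toggle_pivot scene 3 [ 529.1 -118.4   56.1] [1.4 1.2 0.5]
toggle_pivot top 4 [ 527.8 -124.4   56.9] [1.1 1.7 1.5]
   tri [ 530.4 -122.    51.4]
toggle_tip scene 4 [ 492.4 -124.1  128.9] [0.7 2.1 0.7]
toggle_tip top 4 [ 494.4 -125.1  129.8] [0.4 0.9 0.3]
   tri [ 494.4 -125.   126.6]
cross scene 4 [529.4 -53.2  54.3] [1.6 0.9 1.1]
cross top 4 [528.3 -48.3  56. ] [1.2 1.  0.8]
   tri [526.6 -50.3  60. ]
rest_foot scene 2 [ 599.4 -333.8   18.9] [1.1 1.  2. ]
rest_foot top 4 [ 596.8 -333.8   21.5] [1.3 1.8 1. ]
   tri [ 597.6 -333.4   20.3]
punch_cap scene 4 [ 502.8 -299.7  170.2] [0.7 1.4 1.3]
punch_cap top 2 [ 499.6 -296.7  170.8] [1.2 1.5 0.3]
   tri [ 499.3 -296.3  174.4]
rest scene 4 [ 549.1 -317.5   -2.7] [1.3 1.2 0.8]
rest top 4 [ 544.  -312.     0.6] [1.2 1.2 2.2]
   tri [ 543.2 -311.6    6.1]
magnet_block scene 2 [522.3 -46.2  -1.9] [0.8 0.  0.2]
magnet_block top 2 [522.3 -44.2   0. ] [0.2 0.4 0.9]
   tri [ 5.216e+02 -4.500e+01  2.000e-01]
rest_top top 4 [ 500.  -297.3  168.7] [0.6 1.2 1.6]
cross manual [527.9 -50.8  55.7]
rest x y yaw z [ 5.44598e+02 -3.13052e+02 -3.50000e-01  
[... 401 characters left out ...]
.73676224  2.09928576  0.42076336  0.75894879
  1.51656714] [ 0.7138289   0.5395612  -0.69375914  1.92740091  0.45820544  0.83705573
  1.46152155]
ik punch -1 [ 1.54401921  0.84898841 -1.32195203  2.18641864  1.72432981  0.65212938
 -2.79329396] [ 0.70197443  0.16861397 -0.19152682  2.15978453 -0.30715452  0.22360939
 -1.11835129]
ik press [ 0.2750323   0.32758554 -0.29050549  1.91122997  0.11620268  0.91886349
 -1.99199644]
ik push [ 0.44795038  0.33800726 -0.27379245  2.1218723   0.13992597  0.69824546
 -1.37367438] [ 0.39118497  0.44797489 -0.27606772  1.94787828  0.17078712  0.767948
 -1.43740448]
4.9 [ 3.09088022e+00  5.62006734e-01 -1.06884124e-04] [-0.57640075 -0.26388732 -0.70410762]
```

```bash
python3 - <<'E'
from h import *
b=np.array([.993,.115,0]); P=np.array([530.4,-122,0]); r=rv([0,0,-1],[.115,-.993,0])
z=lambda p,h:np.r_[p[:2],h]
robot.movep([400,-330,330],r)
robot.movep(z(P-88*b,240),r); grip(0.0,60)
robot.servo_line(z(P-88*b,105),150)
print(robot.observe()["contact_force"].round(1) if hasattr(robot.observe()["contact_force"],'round') else robot.observe()["contact_force"])
for s in(-50,-30,-15,-5):
    robot.servo_line(z(P+s*b,105),80); o=robot.observe(); print(s,np.round(o["contact_force"],1),np.round(o["tcp_pos"],1))
robot.servo_line(z(P-40*b,105),120); robot.servo_line(z(P-60*b,250),200)
for c in("scene","top"):
    im=viewer.read_camera(c)
    for d in viewer.pinpoint("toggle_tip",c): print(c,d["confidence"],w(c,d["at"]).round(1))
    if c=="scene": save(im,"flip.png")
print(robot.observe()["t"])
import json
J=json.load(open("rest.json")); foot=np.array(J["foot"]);u=np.array(J["u"]);yaw=J["yaw"]
y=-np.array([-np.sin(yaw),np.cos(yaw),0]); h=np.array([np.cos(yaw),np.sin(yaw),0])
for t in(10,20,28):
  t=np.radians(t); d=np.sin(t)*h-np.r_[0,0,np.cos(t)]
  G=foot+145*u
  print(t,[None if q is None else np.round(q,2) for q in(kin.ik(G+19*d+o,rv(d,y)) for o in([0,0,0],[0,0,60],[0,0,150],-90*d))])
  t2=t-np.radians(35); d=np.sin(t2)*h-np.r_[0,0,np.cos(t2)]
  print("  up",[None if q is None else np.round(q,2) for q in(kin.ik(np.array([528,-51,201])+19*d+o,rv(d,y)) for o in([0,0,0],[0,0,120]))])
E
```

```text
[-1.1  0.7 -0.6]
-50 [-2.7 -1.6 -1.2] [ 480.  -127.8  104.6]
-30 [-1.5 -1.4 -0.2] [ 501.2 -125.4  105.1]
-15 [0.2 1.1 0.2] [ 516.  -123.4  105. ]
-5 [0.1 0.8 1.1] [ 525.7 -122.4  105. ]
scene 0.7 [ 565.8 -114.4  130. ]
12.6583
0.17453292519943295 [array([ 0.58,  0.43, -0.11,  1.93,  0.04,  0.62, -1.47]), array([ 0.58,  0.35, -0.11,  1.89,  0.02,  0.74, -1.46]), array([ 0.58,  0.25, -0.11,  1.79,  0.01,  0.93, -1.45]), array([ 0.59,  0.29, -0.11,  1.89,  0.01,  0.79, -1.45])]
  up [array([ 0.31,  0.57, -0.31,  1.62,  0.03,  1.39, -1.91]), array([ 0.3 ,  0.46, -0.29,  1.5 , -0.02,  1.61, -1.9 ])]
0.3490658503988659 [array([ 0.61,  0.38, -0.13,  2.06, -0.  ,  0.37, -1.42]), array([ 0.61,  0.28, -0.13,  2.01, -0.03,  0.5 , -1.41]), array([ 0.61,  0.17, -0.13,  1.92, -0.04,  0.7 , -1.4 ]), array([ 0.63,  0.2 , -0.13,  2.06, -0.05,  0.54, -1.38])]
  up [array([ 0.3 ,  0.47, -0.29,  1.73,  0.05,  1.21, -1.93]), array([ 0.29,  0.35, -0.28,  1.61,  0.01,  1.44, -1.91])]
0.4886921905584123 [array([ 0.68,  0.36, -0.19,  2.15, -0.07,  0.16, -1.34]), array([ 0.66,  0.25, -0.17,  2.11, -0.11,  0.3 , -1.31]), array([ 0.64,  0.12, -0.14,  2.02, -0.12,  0.51, -1.32]), array([ 0.67,  0.15, -0.15,  2.18, -0.19,  0.33, -1.23])]
  up [array([ 0.28,  0.39, -0.28,  1.83,  0.08,  1.06, -1.95]), array([ 0.28,  0.27, -0.28,  1.7 ,  0.03,  1.3 , -1.92])]
```

Lever contact was made and the tip is now seen at x≈566, clicked over. Next, the punch.

```bash
cat >> h.py <<'E'
import json
J=json.load(open("rest.json")); foot=np.array(J["foot"]);u=np.array(J["u"]);yaw=J["yaw"]
yt=-np.array([-np.sin(yaw),np.cos(yaw),0]); hx=np.array([np.cos(yaw),np.sin(yaw),0])
def dd(deg): t=np.radians(deg); return np.sin(t)*hx-np.r_[0,0,np.cos(t)]
d1=dd(20); d2=dd(-15); R1=rv(d1,yt); R2=rv(d2,yt); G=foot+145*u; T1=G+19*d1
def st(m=""):
    o=robot.observe(); print(m,round(o["t"],2),"F",np.round(o["contact_force"],1),"M",np.round(o["wrist_torque"],2),"p",np.round(o["tcp_pos"],1),"g",np.round(o["grip_width"],3),np.round(o["grip_force"],1)); return o
E
python3 - <<'E'
from h import *
grip(0.62)
robot.movep(T1-100*d1+[0,0,20],R1)
st("pre")
robot.servo_line(T1,120); st("at")
grip(0.0,12); st("soft")
grip(0.0,60); st("hard")
robot.servo_line(T1+[0,0,6],40); st("up6")
robot.servo_line(T1+[0,0,150],150); st("up")
for c in("scene","top"):
    im=viewer.read_camera(c); save(im,"lift_%s.png"%c)
    for n in("punch_tip","punch","punch_cap"):
        for d in viewer.pinpoint(n,c)[:2]: print(c,n,round(d["confidence"],2),w(c,d["at"]).round(1))
print("expect tip",foot+[0,0,150])
E
```

```text
pre 14.3 F [ 0.5  0.4 -0.2] M [0.18 0.34 0.03] p [ 492.6 -292.7  237.1] g 0.622 0.0
at 15.44 F [0.8 0.7 1.2] M [0.1  0.27 0.  ] p [ 524.7 -305.8  123.7] g 0.623 0.0
soft 16.02 F [-0.8  1.1  1.5] M [0.36 0.25 0.04] p [ 524.4 -305.6  123.2] g 0.278 12.0
hard 16.23 F [-1.1  0.8  1.9] M [0.41 0.27 0.12] p [ 524.4 -305.6  123.2] g 0.271 60.0
up6 16.53 F [-0.5  0.6 -2.8] M [ 0.28  0.6  -0.06] p [ 523.8 -305.6  128.7] g 0.27 60.0
up 17.64 F [ 0.   0.2 -3.4] M [ 0.27  0.62 -0.  ] p [ 523.6 -305.3  271.7] g 0.271 60.0
scene punch 0.79 [ 601.8 -334.2  172.1]
scene punch 0.36 [ 550.8 -318.4   -3.7]
scene punch_cap 0.82 [ 501.7 -296.4  318.1]
top punch 0.76 [ 600.  -331.9  168.8]
expect tip [ 596.26930965 -331.89480987  172.        ]
```

View pics/lift_scene.png

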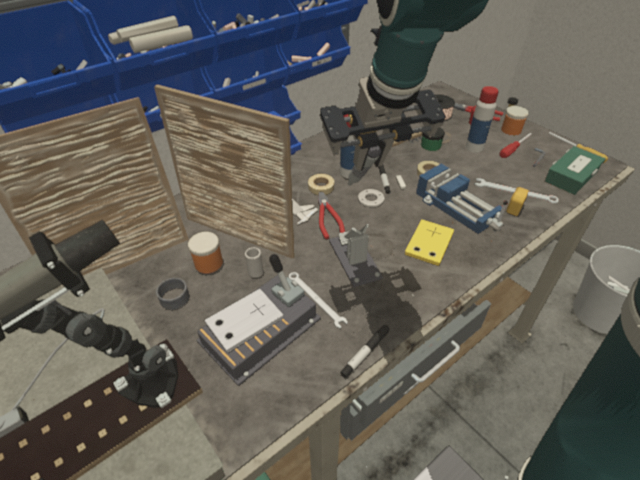

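The punch is held, and the lever leans to the back at (277, 262). Now I'll carry the punch upright to above the cross.

```bash
python3 - <<'E'
from h import *
C=np.array([527.9,-50.8,56.0])
f=lambda h: C+[0,0,h+145]+19*d2
robot.movep(f(134),R2); st("hi")
robot.servo_line(f(12),150); st("hover")
ims=[]
for c in("scene","top"):
    im=viewer.read_camera(c); save(im,"hov_%s.png"%c)
    for n in("punch_tip","punch","punch_cap","cross"):
        for d in viewer.pinpoint(n,c)[:2]: print(c,n,round(d["confidence"],2),w(c,d["at"]).round(1))
    e=pix(c,C+[0,0,12]); print(c,"expect tip px",e.round(1),"cross",pix(c,C).round(1))
    x0,y0=int(e[0])-40,int(e[1])-70
    if c=="top": x0,y0=int(e[0])-40,int(e[1])-45
    ims.append(cv2.resize(im[y0:y0+90,x0:x0+80],(400,450),interpolation=cv2.INTER_CUBIC)); print("crop",x0,y0)
save(np.hstack(ims),"hovc.png")
E
```

```text
hi 19.05 F [-0.8 -1.8 -3.1] M [-0.09 -0.32 -0.01] p [523.3 -50.6 316.3] g 0.27 60.0
hover 20.02 F [ 0.1 -0.  -2.1] M [-0.06 -0.38  0.03] p [523.9 -49.4 195.5] g 0.272 60.0
scene punch_tip 0.56 [532.8 -50.8  66.2]
scene punch_tip 0.45 [530.4 -55.1 250.1]
scene punch 0.84 [532.8 -52.1  66.5]
scene punch_cap 0.63 [529.5 -54.6 249.2]
scene cross 0.89 [ 487.2 -506.9   11.2]
scene cross 0.16 [ 566.3 -115.8  129.5]
scene expect tip px [257.3 304.9] cross [258.  308.8]
crop 217 234
top punch 0.63 [527.6 -51.3  67.6]
top punch 0.58 [525.5 -24.6  41.6]
top punch_cap 0.69 [529.6 -51.7 248.2]
top cross 0.84 [529.3 -49.8  54.7]
top cross 0.78 [ 488.  -510.    13.8]
top expect tip px [225.7 263.1] cross [226.8 263.8]
crop 185 218
```

View pics/hovc.png

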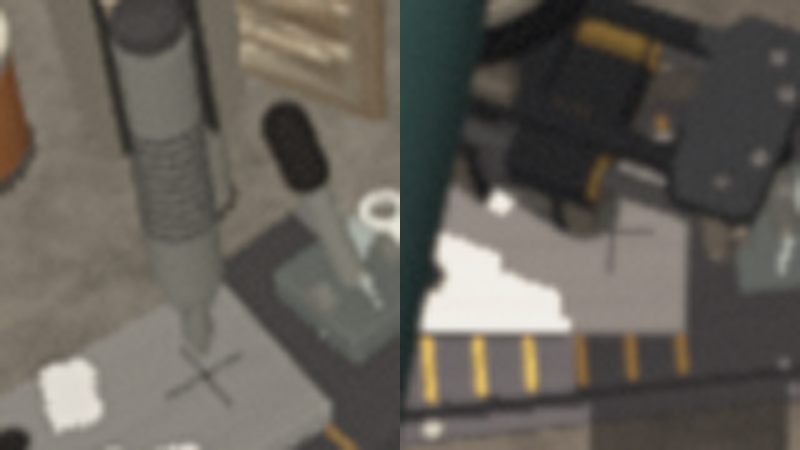

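The punch stands upright. In the scene view its tip is at (257.0, 304.3), against (257.3, 304.9) expected, and the cross is at (257.8, 308.8). I'll lower it to about 2 mm and check again.

```bash
python3 - <<'E'
from h import *
C=np.array([527.9,-50.8,56.0])
robot.servo_line(C+[0,0,2.5+145]+19*d2,40); st("low")
im=viewer.read_camera("scene"); e=pix("scene",C+[0,0,2.5]); print(e,pix("scene",C))
for v in((5,0,0),(0,5,0)): print(pix("scene",C+v)-pix("scene",C))
x0,y0=237,290; save(cv2.resize(im[y0:y0+30,x0:x0+40],(800,600),interpolation=cv2.INTER_CUBIC),"low.png")
E
```

```text
low 20.9 F [-0.1 -0.5 -2.2] M [-0.01 -0.37 -0.02] p [523.1 -49.1 184.8] g 0.268 60.0
[257.81105186 308.00133258] [257.95094903 308.81563785]
[-1.46386687 -1.67164112]
[-2.25764631  1.36803901]
```

View pics/low.png

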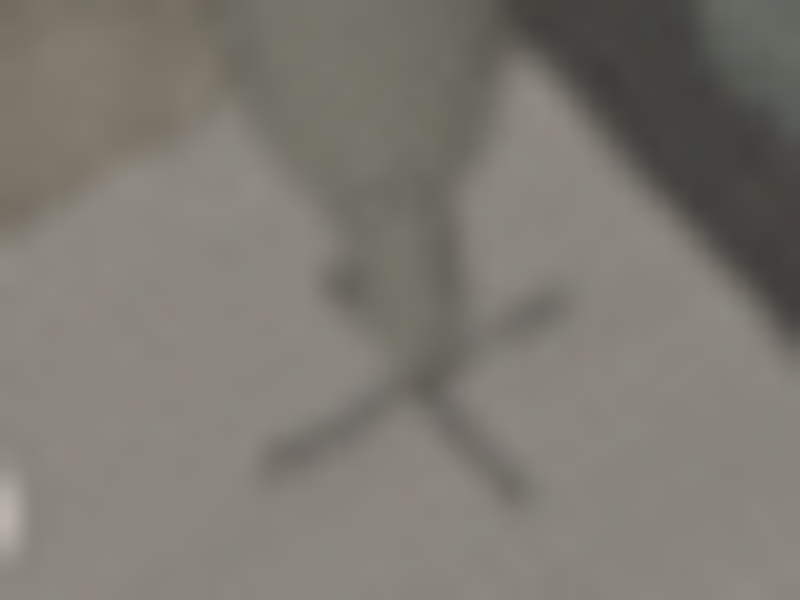

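The tip is within about 1 mm of the crossing: tip at (257.4, 308.1), crossing at (257.8, 308.4). Pressing now.

```bash
python3 - <<'E'
from h import *
C=np.array([527.9,-51.2,56.0]); pk=0; hit=0
for h in np.arange(1,-17,-1.0):
    robot.servo_line(C+[0,0,h+145]+19*d2,25); o=robot.observe(); F=np.array(o["contact_force"])+[0,0,2.4]
    print(h,F.round(1),np.round(o["tcp_pos"],1)); 
    if F[2]>pk: pk=F[2]
    if pk>9 and F[2]<pk-4: hit=1; break
print("snap",hit,pk)
if hit:
    robot.servo_line(C+[0,0,145]+19*d2,40); st("top")
    robot.servo_line(C+[0,0,175]+19*d2,60); st("up")
    im=viewer.read_camera("scene"); save(cv2.resize(im[230:350,180:340],(800,600),interpolation=cv2.INTER_CUBIC),"after.png")
    for n in("punch_tip","punch","punch_cap"):
        for d in viewer.pinpoint(n,"scene")[:1]: print(n,w("scene",d["at"]).round(1))
E
```

```text
1.0 [-0.4  1.1  3.3] [523.5 -49.4 184.1]
0.0 [-0.5 -0.1  3.7] [523.5 -49.4 183. ]
-1.0 [-0.6  1.6  6. ] [523.5 -49.4 181.9]
-2.0 [0.2 0.  6. ] [523.5 -49.5 180.8]
-3.0 [-0.1  0.6  8. ] [523.5 -49.5 179.9]
-4.0 [-1.3  0.2  9. ] [523.5 -49.4 179. ]
-5.0 [0.5 0.7 9.7] [523.6 -49.5 178.2]
-6.0 [-0.4 -0.3  9.2] [523.6 -49.5 177.4]
-7.0 [-0.6  0.9 11.2] [523.6 -49.5 176.5]
-8.0 [-0.6  1.2 12. ] [523.7 -49.5 175.7]
-9.0 [ 0.5  0.6 10.5] [523.6 -49.4 174.3]
-10.0 [-0.2  0.2 10.5] [523.6 -49.5 173.4]
-11.0 [-1.   0.5 12. ] [523.7 -49.4 172.5]
-12.0 [-0.5  0.5 12.3] [523.7 -49.5 171.7]
-13.0 [-0.2  0.7 13.3] [523.8 -49.5 170.8]
-14.0 [-1.1 -0.3 14.2] [523.8 -49.4 170. ]
-15.0 [-0.3  0.4 15.9] [523.9 -49.4 169.2]
-16.0 [-1.4  0.8 16.7] [523.9 -49.5 168.4]
snap 0 16.689071597820284
```

```bash
python3 - <<'E'
from h import *
o=st("now"); print("no-slip cap z",o["tcp_pos"][2]+53.3)
for k in range(3):
  for c in("scene","top"):
    im=viewer.read_camera(c)
    for n in("punch_cap","punch"):
      for d in viewer.pinpoint(n,c)[:1]: print(c,n,round(d["confidence"],2),w(c,d["at"]).round(1))
    if c=="scene" and k==0: save(cv2.resize(im[230:350,180:340],(800,600),interpolation=cv2.INTER_CUBIC),"press.png")
E
```

```text
now 25.45 F [-1.4  0.8 14.3] M [0.38 0.73 0.01] p [523.9 -49.5 168.4] g 0.272 60.0
no-slip cap z 221.67080285682079
scene punch_cap 0.6 [531.9 -53.  220.2]
scene punch 0.56 [530.9 -52.6  41.1]
top punch_cap 0.43 [530.6 -51.7 223.4]
top punch 0.51 [528.2 -53.7  38.6]
scene punch_cap 0.89 [529.7 -53.5 220.7]
scene punch 0.97 [532.1 -54.4  40.7]
top punch_cap 0.69 [530.8 -51.4 220.8]
top punch 0.54 [530.8 -51.3  41.1]
scene punch_cap 0.87 [530.6 -52.2 219.9]
scene punch 0.69 [533.8 -53.1  39.9]
top punch_cap 0.51 [528.8 -48.8 220. ]
top punch 0.43 [528.  -51.3  38.5]
```

View pics/press.png

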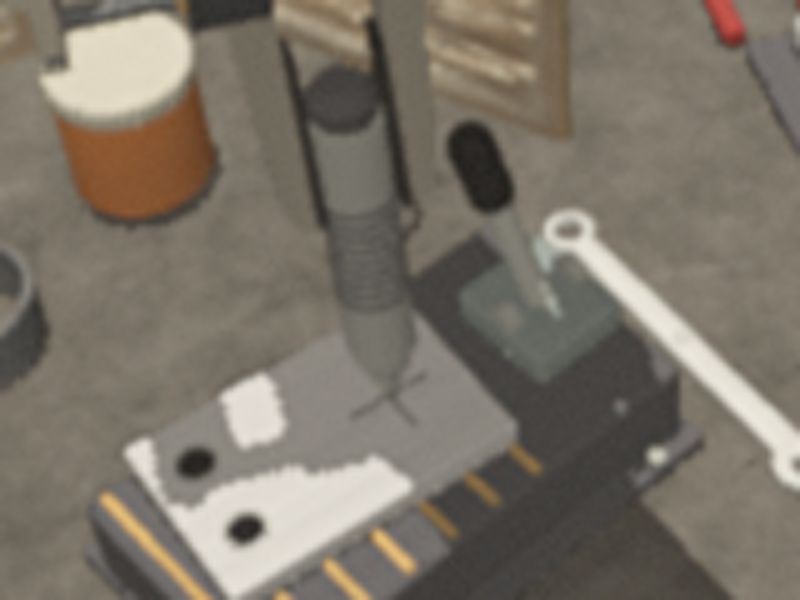

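It did snap. The cap height of about 221 mm shows no slip, so the nose is in 16 mm, well past the 9 mm trip. The force dropped at about 9 mm and stays well under the 22 N it would read untripped. Returning the punch.

```bash
python3 - <<'E'
from h import *
C=np.array([527.9,-51.2,56.0])
f=lambda h: C+[0,0,h+145]+19*d2
robot.servo_line(f(5),60); st("off")
robot.servo_line(f(134),150)
robot.movep(T1+[0,0,150],R1); st("above")
for n in("punch","punch_cap"):
  for c in("scene","top"):
    viewer.read_camera(c)
    for d in viewer.pinpoint(n,c)[:1]: print(c,n,w(c,d["at"]).round(1))
robot.servo_line(T1+[0,0,20],150); st("20")
for h in(10,6,4,3,2,1.5,1,.5):
    robot.servo_line(T1+[0,0,h],30); o=st(h)
    if np.linalg.norm(np.array(o["contact_force"])-[0,.2,-3.3])>4: print("contact");break
E
```

```text
off 26.85 F [ 0.4 -0.1 -3.4] M [-0.13 -0.38  0.03] p [522.5 -49.8 186.6] g 0.273 60.0
above 28.87 F [ 0.1  0.2 -1.8] M [0.3  0.56 0.02] p [ 524.9 -304.1  272.6] g 0.273 60.0
scene punch [ 602.4 -331.8  167.1]
top punch [ 598.9 -328.8  169.2]
scene punch_cap [ 502.3 -298.1  317.3]
20 30.28 F [ 0.6 -0.2 -3.5] M [0.26 0.56 0.04] p [ 525.  -306.1  144. ] g 0.269 60.0
10 30.77 F [ 0.6  0.  -1.9] M [0.28 0.52 0.  ] p [ 524.2 -305.6  132.8] g 0.269 60.0
6 31.05 F [-0.3  0.1 -3.1] M [ 0.3   0.61 -0.01] p [ 524.1 -305.6  128.7] g 0.274 60.0
4 31.3 F [ 0.3  0.4 -3.1] M [ 0.29  0.58 -0.01] p [ 524.2 -305.6  126.8] g 0.272 60.0
3 31.55 F [ 1.1 -0.1 -2.7] M [ 0.24  0.6  -0.06] p [ 524.3 -305.6  125.9] g 0.265 60.0
2 31.8 F [-0.1  0.1 -2.5] M [ 0.31  0.5  -0.01] p [ 524.2 -305.6  124.9] g 0.271 60.0
1.5 32.05 F [ 0.2 -0.2 -2.6] M [0.24 0.54 0.04] p [ 524.3 -305.6  124.4] g 0.266 60.0
1 32.3 F [ 0.3  0.2 -2.5] M [0.24 0.54 0.03] p [ 524.4 -305.6  124. ] g 0.274 60.0
0.5 32.55 F [ 1.   0.1 -3.8] M [0.28 0.45 0.03] p [ 524.5 -305.6  123.6] g 0.275 60.0
```

```bash
python3 - <<'E'
from h import *
for h in(0,-.5,-1,-1.5):
    robot.servo_line(T1+[0,0,h],30); robot.hold(.1)
    F=np.mean([np.array(robot.observe()["contact_force"]) for _ in range(1)],0); o=st(h)
    if o["contact_force"][2]>-1: break
grip(0.271,3); st("soft"); 
grip(0.4); robot.hold(.2); grip(0.62); st("open")
robot.servo_line(T1-110*d1,150); st("away")
robot.movep([400,-330,330],R1)
for c in("scene","top"):
    im=viewer.read_camera(c)
    if c=="scene": save(cv2.resize(im[195:345,200:400],(800,600),interpolation=cv2.INTER_CUBIC),"end.png")
    for n in("punch","punch_cap","toggle_tip","cross","rest_foot"):
        for d in viewer.pinpoint(n,c)[:1]: print(c,n,round(d["confidence"],2),w(c,d["at"]).round(1))
st()
E
```

```text
0 32.9 F [ 0.5  1.  -1.2] M [0.33 0.32 0.07] p [ 524.5 -305.6  123.2] g 0.271 60.0
-0.5 33.25 F [-0.9  2.   3.5] M [0.45 0.17 0.13] p [ 524.6 -305.7  122.8] g 0.275 60.0
soft 33.47 F [-0.6  1.5  3.2] M [0.41 0.12 0.14] p [ 524.6 -305.6  122.7] g 0.283 3.0
open 34.52 F [ 0.6  0.1 -0.9] M [0.14 0.31 0.01] p [ 524.3 -305.6  122.5] g 0.62 0.0
away 35.4 F [0.5 0.4 0.8] M [0.16 0.31 0.02] p [ 488.6 -292.5  225.6] g 0.621 0.0
scene punch 0.89 [ 602.3 -335.    24.4]
scene punch_cap 0.55 [ 503.6 -298.6  169.8]
scene toggle_tip 0.52 [ 569.3 -115.5  128.7]
scene cross 0.96 [529.2 -54.1  56.2]
scene rest_foot 0.65 [ 600.7 -332.    21.5]
top punch 0.9 [ 595.9 -332.5   20. ]
top punch_cap 0.88 [ 501.6 -293.8  172.9]
top toggle_tip 0.52 [ 573.1 -115.4  130.1]
top cross 0.73 [ 486.1 -506.3    9. ]
top rest_foot 0.66 [ 596.6 -332.7   19. ]
 36.62 F [ 0.8 -0.1  0.2] M [ 0.17  0.31 -0.01] p [ 400.1 -329.9  329.9] g 0.621 0.0
```

View pics/end.png

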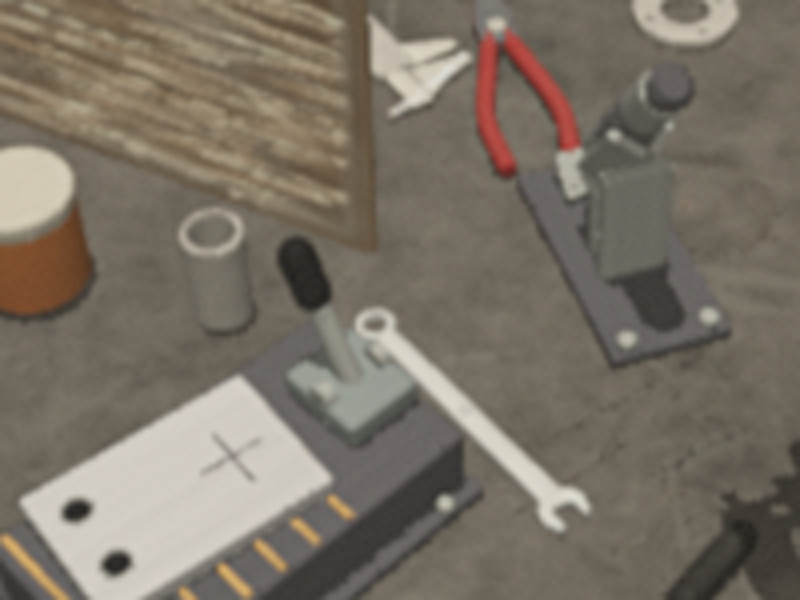

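The punch is back in its trough with the cap at crop (670, 88) and its nose at the foot. The lever leans back at crop (305, 272), and the plate's cross is unmoved at crop (232, 457). Handing in.

```bash
python3 -c "
from h import *
print(robot.job_done())"
```

```text
the job is handed in; nothing more can be done
None
```

The job is handed in at about 37 s: lever flipped to the back, the punch snapped once within about 1 mm of the cross (inferred from force and nose travel, not read directly), plate not visibly moved, and the punch back in its rest with its nose on the foot.

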